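# Park the index plunger and open the tip drawer

## Robot

A 6-joint arm with a two-finger parallel gripper is mounted at the origin on a cart in front of the work surface, level with it; the furniture and walls round the work are solid. World frame = base frame: x ahead of the robot, y to its left, z up, the work surface at z = 0. Lengths are in m, angles in rad, forces in N, time in s.
With the tool pointing down it reaches from about 0.25 to 0.725 m from the base axis. Payload 4 kg.
Tool frame: the origin (TCP) lies at the very end of the fingers, on their centre line; the grasp point (between the pads) lies 19 mm behind it; z points along the fingers, y is the direction in which the jaws open and shut (so a half turn about z gives the same grasp; the last joint's range is limited). The gripper opens to 85 mm and grips with 20 to 120 N. Pads are 22 mm wide; open, the fingers measure 114 mm over their backs; the gripper's body (76 mm by 85 mm) begins 54 mm behind the grasp point. The pads swing forward as they close: fully open they stand 13 mm farther back than shut.
Start: joints at [1.124, 0.241, 0.005, 1.335, 0, 1.571], TCP at [0.216, 0.451, 0.231] pointing down, gripper open.
Joint ranges: [-2.72, 2.72], [-1.05, 1.87], [-1.09, 1.28], [-1.99, 2.15], [-1.42, 1.44], [-3.14, 3.14]. Speed limits (rad/s): [2.79, 2.79, 3.14, 3.14, 3.14, 3.14].

## Interface

Orientations are given as a unit quaternion [x, y, z, w].
In Python, from workcell import bot gives the robot as it stands.
- The arm moves only by the shell command python3 -m crank 'ROWS'. ROWS is JSON, a list that holds one entry, the list of rows, each a list of 5 numbers: the shift along the tool's x, y, z in mm, then the turn about the tool's z in degrees, then the closure in counts, from 0 (fully open) to 255 (shut). In form: [[[tx, ty, tz, turn, grip], ...]]. A call has 1 to 12 rows; each row shifts and turns the pose as measured when the row begins, along the tool's axes as they then stand; what a row does not reach is not made up. A row lasts 1/8 s, in which the tool goes at most 62.5 mm and 10.7 degrees, less where a joint would pass 70% of its speed; a pose out of reach is approached as far as the arm can. A call is refused whole if a number of a shift passes 62.5 or a number of a turn 10.7, either way. A call with a gripper value outside its range is refused whole. The fingers move at their own pace and stop on an object; the grip force is fixed at half the most. Time passes only in rows, so rows that do not move let the fingers close. It gives the time, the measured TCP pose, the force and the opening at its end, in the units of the state.
- bot.get_obs(): the state, without advancing time (a new reading comes with each control period).
- bot.camera(name): name is "scene" or "side" or "wrist"; returns a dict with "img" (420x560x3 uint8, blue, green, red), "depth" (420x560 float32, m along the optical axis (not along the pixel's ray), 0 where there is no reading), "fx", "fy", "cx", "cy" (pixels), "R" (3x3) and "t" (3): a world point X has camera coordinates R X + t; the wrist camera has in their place "T_tool_cam" (4x4, takes a point from camera to tool coordinates, whose origin is the TCP and whose axes are the flange's). Camera axes: x right, y down, z forward; pixel columns grow to the right and rows downward; lengths in m; the calibration is good to about 2 mm. The wrist camera is an equidistant fisheye: a pixel r from the principal point sees the ray r / f radians off the axis. A picture is of the moment at which its call begins: read the wrist's pose just before it.
- bot.job_done(): hands the job in, once; it reports no verdict.
The state is a dict: "clock": time; "joint_pos": joint angles; "joint_vel": joint speeds; "tau": joint torques, N m; "eef_pos": TCP position; "tool_rot": TCP orientation; "ft_force": force on the tool from outside, world axes, zero at the start; "ft_torque": the same for the moment, N m; "grip_width": finger opening in m.
Only numpy, scipy, OpenCV 4.12 (cv2) and the standard library are available. Lean on these libraries where they do the work, as an engineer would, in place of code of your own. Each camera call takes 0.05 s, during which the arm holds its last target.

## Task

The box of pipette tips is wanted, but its drawer is locked by the sprung index plunger on top of the small cabinet. Pull the plunger's T-handle up and twist it into a rest notch of its sleeve so that it stays up when you let go, then pull the drawer all the way open and leave it open with the plunger still parked. Do not knock over or push aside the glass bottle, white bottle, dropper bottle and timer that stand around.

Things in the scene. Friction and masses are not known exactly. Their poses are not given: they have to be found in the camera images.
- cab: Small white drawer cabinet fixed to the worktop, 190 deep (x) x 150 wide (y) x 100 mm high. Origin: centre of its underside, on the worktop. Its own -x axis points out of the drawer front (roughly toward the robot), +y to the left seen from the robot, z up. It does not move.
- tee_grip (a point): Centre of the plunger's black T-handle, a bar 46 long, 12 thick, 18 mm high, free all round. On the cabinet's middle line, 12 mm behind its centre; 160 mm above the worktop when down. Then the bar lies along the cabinet's y axis (thin sides face +x and -x). Below: a collar 18 mm across, top 9 mm under this point, a 10 mm stem, and the steel sleeve, 30 mm across, top 37 mm under it.
- plunger (a joint): Lift of the plunger, m: 0 = down, drawer locked; 0.024 = upper stop. A spring pulls it down, 4 N at 0, 10 N at the top. A cross pin keeps the handle from turning more than about 0.25 rad until lifted; above 0.018 it turns freely. Parked in a rest notch it stands at 0.014 and the drawer is free (locked below 0.012).
- tee (a joint): Turn of the T-handle about the upright axis, rad, positive anticlockwise from above, stops at -1.30 and 1.30. 0: cross pin over the deep slot (plunger can drop). V-shaped rest notches at +1.05 and -1.05 (60 degrees either way, equally good). Let go beyond 0.8 it slides into the notch and stays; at 0.5 to 0.75 it may hang on a tooth, not parked; nearer to 0 it drops back.
- drawer (a joint): Opening of the drawer in m along the cabinet's -x axis: 0 = shut, 0.095 = fully open (stop). It slides with about 2 N and stays where it is left.
- drawer_handle (a point): Middle of the drawer handle, a level round steel bar 10 mm thick along the cabinet's y axis, 78 mm above the worktop, 22 mm below the cabinet top. It bends back to the drawer front 40 mm either side of this point. The gap between bar and front is 40 mm clear (bar centre 45 mm from the front), open above and below. Moves with the drawer.
- glass_bottle: Clear glass bottle, 86 mm across, 170 mm high, standing to the right of the cabinet. Origin: centre of its underside, z up. Leave alone.
- wash_bottle: White plastic bottle, 89 mm across, 200 mm high, standing to the left of the cabinet. Origin: centre of its underside, z up. Leave alone.
- dropper: Small white dropper bottle, 24 mm across, 67 mm high, standing left of the drawer front. Origin: centre of its underside, z up. Leave alone.
- timer: Small white bench timer, 32 x 66 x 62 mm high, standing farther left. Origin: centre of its underside, z up. Leave alone.

How it is judged:
By the outcome, as a careful person would: the job done as asked, in the order asked, and still so for the second after the job is handed in, with the robot touching nothing.
It also fails if it takes over 48 s, if anything falls off the work surface, if the arm or the gripper's body presses on something with over 40 N, if the wrist force passes 120 N, or if a joint passes its speed limit or range.

## Working session

There is one attempt and no reset: what is moved stays moved. The work goes in short steps, Python scripts to look and compute and a shell command to move; the robot and the scene stay as the last step left them, time stands still between calls to the robot, and variables do not carry over. Pictures are saved under pics/ and viewed, and the job is handed in when it is done.

```bash
ls; mkdir -p pics; python3 - <<'E'
from workcell import bot
import cv2,pickle
o=bot.get_obs();print(o)
for n in("scene","side"):
    c=bot.camera(n);cv2.imwrite(f"pics/{n}0.png",c["img"]);pickle.dump(c,open(f"{n}0.pkl","wb"))
    print(n,c["R"],c["t"],c["fx"],c["cx"],c["cy"])
E
```

```text
pics
{'clock': 0.0, 'joint_pos': array([1.12399210e+00, 2.41405690e-01, 3.74872207e-03, 1.33519988e+00,
       2.47106430e-05, 1.57078518e+00]), 'joint_vel': array([-1.87367717e-03,  2.24514220e-03,  1.19109534e-03, -7.75661411e-05,
       -9.44847784e-04, -5.21409882e-04]), 'tau': array([-3.47027026e-04, -3.72317398e+01,  2.52408224e+01,  1.71207252e-02,
       -8.06801495e-05,  3.13012720e-06]), 'eef_pos': array([0.21576805, 0.45036008, 0.23042594]), 'tool_rot': array([ 2.21542926e-01,  9.75150076e-01, -1.00191733e-03, -2.40306066e-04]), 'ft_force': array([-0.2469426 ,  0.47683245, -0.10903701]), 'ft_torque': array([-0.00998965, -0.0678555 ,  0.01379621]), 'grip_width': 0.08554838183890456}
scene [[-0.79298687 -0.60896101  0.01839333]
 [-0.34782201  0.42773288 -0.83430476]
 [ 0.50019163 -0.66799033 -0.5509966 ]] [0.66072105 0.12771312 0.96418609] 418.02170130419086 271.88570605259844 210.77320033178992
side [[-0.90962131 -0.41525629  0.01229963]
 [-0.27214421  0.57324147 -0.7728724 ]
 [ 0.31388946 -0.70636848 -0.63444226]] [0.65923516 0.03688547 1.182251  ] 473.2944226168947 284.59281494720335 208.29901860981312
```

View pics/scene0.png

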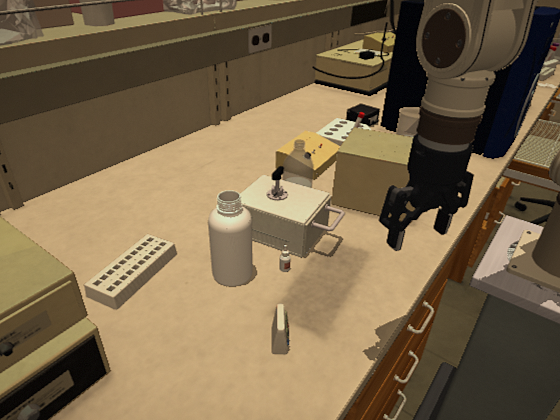

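View pics/side0.png

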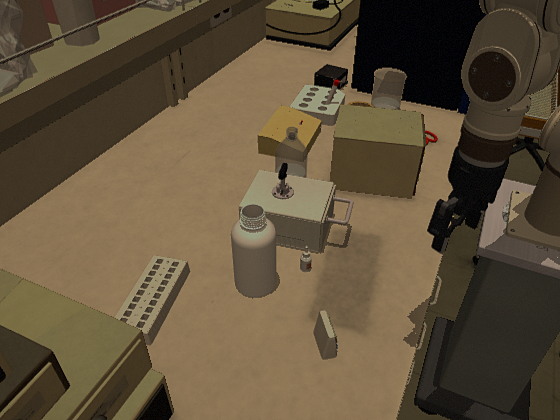

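The scene picture shows the cabinet around (285,210), with the T-handle at (278,175) and the drawer handle at (335,215). The white bottle is at (231,240), the dropper at (285,260) and the timer at (281,330). The glass bottle is behind at (298,160), with a large beige box right of the cabinet. The side view agrees. Next I'll measure from depth.

```bash
cat > h.py <<'E'
import numpy as np,cv2,pickle
def cloud(c):
    d=c["depth"];v,u=np.mgrid[:d.shape[0],:d.shape[1]]
    P=np.stack([(u-c["cx"])/c["fx"]*d,(v-c["cy"])/c["fy"]*d,d],-1)
    W=(P-c["t"])@c["R"]
    W[d<=0]=np.nan
    return W
E
python3 - <<'E'
from h import *
for n in("scene","side"):
    c=pickle.load(open(n+"0.pkl","rb"));W=cloud(c)
    print(n)
    X,Y,Z=W[...,0],W[...,1],W[...,2]
    seed=(200,300) if n=="scene" else (190,310)
    v,u=np.mgrid[:420,:560]
    print(W[seed])
    m=(abs(Z-.1)<.005)
    nl,lab=cv2.connectedComponents(m.astype(np.uint8))
    mm=lab==lab[seed]
    p=np.float32(np.stack([X[mm],Y[mm]],1))
    print("top",mm.sum(),np.nanmean(Z[mm]),cv2.minAreaRect(p),cv2.boxPoints(cv2.minAreaRect(p)))
    cx=W[seed]
    t=(Z>.135)&(Z<.185)&(abs(X-np.mean(p[:,0]))<.07)&(abs(Y-np.mean(p[:,1]))<.045)
    q=W[t];print("tee",len(q),q.min(0),q.max(0),q.mean(0),cv2.minAreaRect(np.float32(q[:,:2])))
    # handle
    h=(abs(Z-.078)<.02)&(X<p[:,0].min()-.015)&(X>p[:,0].min()-.09)&(abs(Y-p[:,1].mean())<.09)
    q=W[h];
    if len(q):print("handle",len(q),q.min(0),q.max(0),cv2.minAreaRect(np.float32(q[:,:2])))
    # other objs
    R={"wash":((190,280),(205,255)),"dropper":((248,272),(277,293)),"timer":((305,355),(270,292)),"glass":((140,178),(285,315))} if n=="scene" else {"wash":((205,297),(228,280)),"dropper":((245,272),(298,314)),"timer":((308,358),(312,340)),"glass":((126,175),(278,304))}
    for k,((a,b),(e,f)) in R.items():
        q=W[a:b,e:f].reshape(-1,3);q=q[(q[:,2]>.02)&(q[:,2]<.23)]
        print(k,len(q),np.percentile(q,[2,50,98],axis=0).round(3).tolist())
    q=W[130:215,335:415].reshape(-1,3) if n=="scene" else W[105:195,333:425].reshape(-1,3)
    q=q[q[:,2]>.05];print("box",np.percentile(q,[2,50,98],axis=0).round(3).tolist())
E
```

```text
scene
[0.53963109 0.27542231 0.1000447 ]
top 2462 0.09989339752629614 ((0.5830352306365967, 0.2895074188709259), (0.19639915227890015, 0.15251341462135315), 9.409852981567383) [[0.4736894  0.34868282]
 [0.49862465 0.19822162]
 [0.692381   0.23033202]
 [0.6674458  0.3807932 ]]
tee 131 [0.58807534 0.27068419 0.13605674] [0.60607223 0.315963   0.17028754] [0.59481172 0.29637013 0.15991949] ((0.5961176156997681, 0.2932794988155365), (0.016161656007170677, 0.04553854092955589), 5.211922645568848)
handle 163 [0.43243369 0.2243957  0.07389718] [0.46257167 0.31413498 0.0849463 ] ((0.44734758138656616, 0.2693232297897339), (0.08974765241146088, 0.030080243945121765), 89.7649154663086)
wash 3647 [[0.527, 0.336, 0.025], [0.552, 0.508, 0.115], [0.652, 0.531, 0.198]]
dropper 149 [[0.478, 0.397, 0.021], [0.486, 0.408, 0.037], [0.498, 0.415, 0.057]]
timer 564 [[0.355, 0.546, 0.021], [0.37, 0.581, 0.05], [0.401, 0.598, 0.064]]
glass 1118 [[0.608, -0.104, 0.04], [0.645, 0.137, 0.106], [0.797, 0.168, 0.167]]
box [[0.228, -0.087, 0.056], [0.447, 0.089, 0.169], [0.552, 0.517, 0.378]]
side
[0.54407224 0.
[... 356 characters left out ...]
 0.16185717] ((0.5980238318443298, 0.2907654047012329), (0.013921570964157581, 0.047646768391132355), 9.671821594238281)
handle 182 [0.43336664 0.22465988 0.07507185] [0.46701421 0.31512998 0.08535552] ((0.4501592516899109, 0.2698266804218292), (0.03315284475684166, 0.09038697928190231), 0.403073787689209)
wash 3668 [[0.529, 0.355, 0.025], [0.562, 0.51, 0.121], [0.608, 0.531, 0.197]]
dropper 160 [[0.48, 0.349, 0.02], [0.49, 0.407, 0.037], [0.504, 0.414, 0.067]]
timer 617 [[0.357, 0.545, 0.021], [0.38, 0.578, 0.05], [0.406, 0.597, 0.064]]
glass 1270 [[0.595, -0.087, 0.041], [0.643, 0.144, 0.112], [0.755, 0.298, 0.169]]
box [[0.336, -0.082, 0.055], [0.443, 0.069, 0.159], [0.556, 0.111, 0.172]]
```

```bash
cat >> h.py <<'E'
from scipy.spatial.transform import Rotation as Ro
YAW=9.3; C=np.array([.584,.289])
def cab(x,y,z):
    a=np.radians(YAW);return np.array([C[0]+x*np.cos(a)-y*np.sin(a),C[1]+x*np.sin(a)+y*np.cos(a),z])
def go(target,yaw_y=None):
    from workcell import bot
    o=bot.get_obs();R=Ro.from_quat(o["tool_rot"]).as_matrix()
    d=R.T@(np.array(target)-o["eef_pos"])*1000
    ya=np.degrees(np.arctan2(R[1,1],R[0,1]))
    print("t",round(o["clock"],2),"pos",o["eef_pos"].round(4),"F",o["ft_force"].round(1),"w",round(o["grip_width"],4),"tilt",np.degrees(np.arccos(-R[2,2])).round(2))
    print("j",o["joint_pos"].round(2),"tooly",ya.round(2),"shift",d.round(1), "turn",None if yaw_y is None else round((ya-yaw_y+180)%360-180,2))
E
python3 -c "
from h import *
print(cab(.012,0,.16),cab(-.14,0,.078));go([*cab(.012,0,.16)[:2],.24],99.3)"
```

```text
[0.59584227 0.29093925 0.16      ] [0.4458402  0.26637547 0.078     ]
t 0.1 pos [0.2158 0.4504 0.2305] F [ 0.5 -0.1  0.2] w 0.0855 tilt 0.1
j [ 1.12  0.24  0.    1.34 -0.    1.57] tooly 64.4 shift [-411.6   20.4   -9.5] turn -34.9
```

```bash
python3 -m crank '[[[-20,0,-10,0,0],[-45,3,0,0,0],[-50,3,0,0,0],[-50,3,0,0,0],[-50,3,0,0,0],[-50,3,0,0,0],[-50,3,0,0,0],[-40,2,0,0,0]]]'; python3 -c "
from h import *
go([*cab(.012,0,.16)[:2],.24],99.3)"
```

```text
clock: 1.1
eef_pos: [0.5507, 0.3124, 0.2357]
tool_rot: [0.218, 0.976, -0.004, -0.003]
ft_force: [1.1, -0.5, -0.2]
grip_width: 0.0857
t 1.1 pos [0.5507 0.3124 0.2357] F [ 1.1 -0.5 -0.2] w 0.0857 tilt 0.55
j [ 0.52  0.52  0.43  1.49 -0.    0.96] tooly 64.86 shift [-50.   -0.3  -4.4] turn -34.44
```

```bash
python3 -m crank '[[[0,0,0,-9,0],[0,0,0,-9,0],[0,0,0,-9,0],[0,0,0,-8,0]]]'; python3 -c "
from h import *
go([*cab(.012,0,.16)[:2],.24],99.3)"
```

```text
clock: 1.6
eef_pos: [0.5533, 0.3085, 0.2306]
tool_rot: [-0.092, 0.996, -0.005, -0.007]
ft_force: [-0.1, -0.1, -0.0]
grip_width: 0.0855
t 1.6 pos [0.5533 0.3085 0.2306] F [-0.1 -0.1 -0. ] w 0.0855 tilt 0.98
j [ 0.51  0.53  0.43  1.49 -0.    0.32] tooly 100.61 shift [-38.4 -25.2  -9.8] turn 1.31
```

```bash
python3 -m crank '[[[-18,-12,-5,-0.6,0],[-18,-12,-5,-0.5,0],[0,0,0,0,0]]]'; python3 -c "
from h import *
from workcell import bot
go([*cab(.012,0,.16)[:2],.24],99.3)
o=bot.get_obs();c=bot.camera('wrist');c['o']=o;pickle.dump(c,open('w1.pkl','wb'));cv2.imwrite('pics/w1.png',c['img']);print(c['T_tool_cam'],c['fx'],c['cx'],c['cy'])"
```

```text
clock: 1.98
eef_pos: [0.593, 0.2914, 0.2379]
tool_rot: [-0.103, 0.995, -0.005, -0.01]
ft_force: [-0.4, 0.1, -0.8]
grip_width: 0.085
t 1.98 pos [0.593  0.2914 0.2379] F [-0.4  0.1 -0.8] w 0.085 tilt 1.28
j [ 0.46  0.6   0.56  1.56 -0.    0.25] tooly 101.85 shift [-2.7 -1.  -2.2] turn 2.55
[[-1.12332711e-03 -9.63105541e-01 -2.69121635e-01  6.69367549e-02]
 [ 9.99999303e-01 -9.83921264e-04 -6.52888073e-04  3.91495278e-04]
 [ 3.64005621e-04 -2.69122181e-01  9.63105975e-01 -1.42964511e-01]
 [ 0.00000000e+00  0.00000000e+00  0.00000000e+00  1.00000000e+00]] 325.19226210127806 278.33046543361905 210.17624895402673
```

View pics/w1.png

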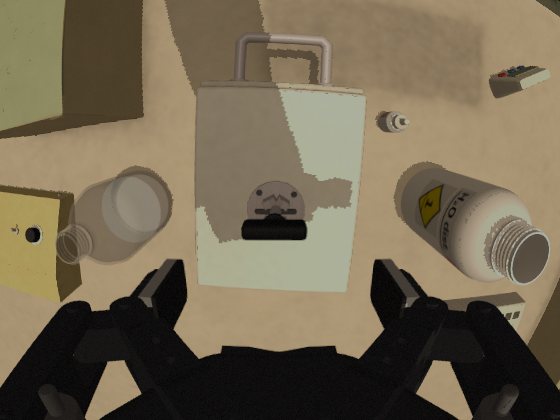

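The wrist picture shows the T bar at (242–306, 219–240), centred between the fingers, and the drawer handle at (285,40).

```bash
cat >> h.py <<'E'
def wcloud(c):
    d=c["depth"].astype(float);v,u=np.mgrid[:d.shape[0],:d.shape[1]]
    a=(u-c["cx"])/c["fx"];b=(v-c["cy"])/c["fy"];r=np.hypot(a,b)+1e-12
    P=np.stack([np.tan(r)*a/r*d,np.tan(r)*b/r*d,d],-1);P[d<=0]=np.nan
    T=c["T_tool_cam"];P=P@T[:3,:3].T+T[:3,3]
    return P@Ro.from_quat(c["o"]["tool_rot"]).as_matrix().T+c["o"]["eef_pos"]
E
python3 -c "
from h import *
c=pickle.load(open('w1.pkl','rb'));W=wcloud(c)
q=W[205:250,230:320].reshape(-1,3);q=q[q[:,2]>.163]
print(len(q),q.min(0),q.max(0),cv2.minAreaRect(np.float32(q[:,:2])))
q=W[30:60,225:340].reshape(-1,3);q=q[(q[:,2]>.065)];print(q.min(0),q.max(0),cv2.minAreaRect(np.float32(q[:,:2])))
m=W[95:285,205:360].reshape(-1,3);m=m[abs(m[:,2]-.1)<.006];print(np.mean(m,0),cv2.minAreaRect(np.float32(W[75:300,185:375].reshape(-1,3)[abs(W[75:300,185:375].reshape(-1,3)[:,2]-.1)<.006][:,:2])))
"
```

```text
1150 [0.59078678 0.26639901 0.16300189] [0.60996768 0.31226667 0.17137358] ((0.6005542278289795, 0.28903111815452576), (0.01187212485820055, 0.04569891467690468), 11.696085929870605)
[0.43519141 0.2215478  0.0761127 ] [0.47441691 0.31123008 0.08535158] ((0.45244306325912476, 0.26568007469177246), (0.027116898447275162, 0.09000807255506516), 11.882862091064453)
[0.58078228 0.29021944 0.10058646] ((0.5858506560325623, 0.2870763838291168), (0.1958879977464676, 0.1510034054517746), 8.94753360748291)
```

```bash
python3 -m crank '[[[-3,1,15,1,0],[0,0,15,1,0],[0,0,12,0,0],[0,0,0,0,0]]]'; python3 -c "
from h import *
from workcell import bot
go([.598,.290,.141],99.6)
o=bot.get_obs();c=bot.camera('wrist');c['o']=o;pickle.dump(c,open('w2.pkl','wb'));cv2.imwrite('pics/w2.png',c['img'])
W=wcloud(c).reshape(-1,3);q=W[(W[:,2]>.163)&(W[:,2]<.175)&(abs(W[:,0]-.598)<.03)&(abs(W[:,1]-.29)<.03)]
print(len(q),q.min(0),q.max(0),cv2.minAreaRect(np.float32(q[:,:2])))
"
```

```text
clock: 2.52
eef_pos: [0.5906, 0.294, 0.1903]
tool_rot: [-0.086, 0.996, -0.006, -0.013]
ft_force: [0.8, 0.1, -0.1]
grip_width: 0.0852
t 2.52 pos [0.5906 0.294  0.1903] F [ 0.8  0.1 -0.1] w 0.0852 tilt 1.63
j [ 0.46  0.61  0.46  1.45 -0.    0.29] tooly 99.89 shift [-7.9 -4.7 49.2] turn 0.29
1761 [0.5902381  0.26658733 0.16307476] [0.60962972 0.31198439 0.1714668 ] ((0.599994421005249, 0.2893233001232147), (0.01239282451570034, 0.04603694751858711), 11.608437538146973)
```

View pics/w2.png

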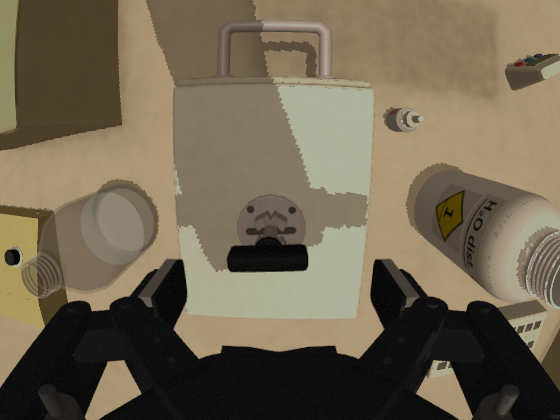

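The bar, centred at (268,257), sits about 6 mm left of the fingers' midline (column 278). Depth agrees, so I'll correct and descend.

```bash
python3 -m crank '[[[-5,-3,8,-0.5,0],[-5,-3,8,-0.5,0],[0,0,10,-0.5,0],[0,0,10,0,0],[0,0,0,0,0]]]'; python3 -c "
from h import *
go([.5995,.2895,.141],100.5)
"
```

```text
clock: 3.2
eef_pos: [0.6024, 0.2893, 0.1531]
tool_rot: [-0.1, 0.995, -0.005, -0.012]
ft_force: [-0.5, 0.2, -0.0]
grip_width: 0.0857
t 3.2 pos [0.6024 0.2893 0.1531] F [-0.5  0.2 -0. ] w 0.0857 tilt 1.46
j [ 0.45  0.64  0.42  1.37 -0.    0.25] tooly 101.48 shift [ 2.5  0.9 12.2] turn 0.98
```

```bash
python3 -m crank '[[[2,0.5,6,0.5,0],[1,0.3,6,0.3,0],[0,0,0,0,0]]]'; python3 -c "
from h import *
from workcell import bot
go([.5995,.2895,.141],100.5)
c=bot.camera('wrist');cv2.imwrite('pics/w3.png',c['img'])
"
```

```text
clock: 3.58
eef_pos: [0.5988, 0.2895, 0.1408]
tool_rot: [-0.093, 0.996, -0.005, -0.011]
ft_force: [-0.6, -0.0, -0.1]
grip_width: 0.0853
t 3.58 pos [0.5988 0.2895 0.1408] F [-0.6 -0.  -0.1] w 0.0853 tilt 1.43
j [ 0.45  0.64  0.38  1.34 -0.    0.27] tooly 100.64 shift [-0.7 -0.2 -0.2] turn 0.14
```

View pics/w3.png

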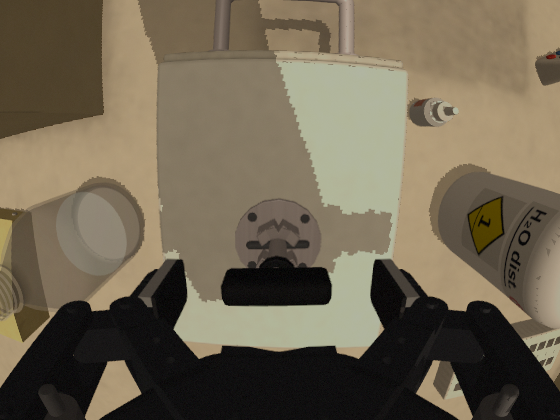

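The bar is centred at (276,286) between the pads, with the midline at column 278. Closing now.

```bash
python3 -m crank '[[[0,0,0,0,130],[0,0,0,0,255],[0,0,0,0,255],[0,0,0,0,255],[0,0,0,0,255],[0,0,0,0,255]]]'; python3 -c "
from h import *
from workcell import bot
go([.5995,.2895,.165],100.5)
c=bot.camera('wrist');cv2.imwrite('pics/w4.png',c['img'])
"
```

```text
clock: 4.38
eef_pos: [0.5995, 0.2893, 0.1424]
tool_rot: [-0.092, 0.996, -0.005, -0.01]
ft_force: [-0.7, -0.8, 1.4]
grip_width: 0.0446
t 4.38 pos [0.5995 0.2893 0.1424] F [-0.7 -0.8  1.4] w 0.0446 tilt 1.31
j [ 0.45  0.64  0.39  1.34 -0.    0.27] tooly 100.6 shift [  0.5   0.  -22.6] turn 0.1
```

View pics/w4.png

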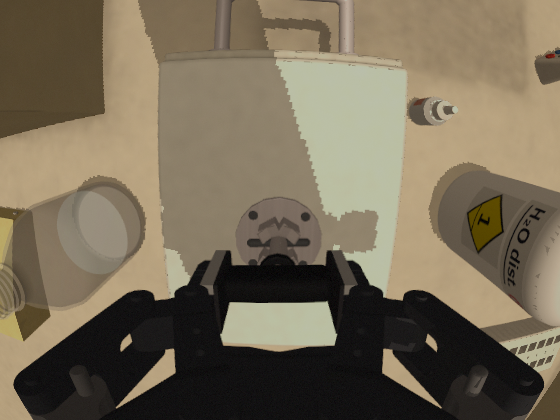

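The pads hold both bar ends (columns 215 and 340). Now I'll lift.

```bash
python3 -m crank '[[[0,0,-6,0,255],[0,0,-7,0,255],[0,0,-6,0,255],[0,0,-3,0,255],[0,0,0,0,255]]]'; python3 -c "
from h import *
go([.5995,.2895,.1645],100.5)
"
```

```text
clock: 5.05
eef_pos: [0.5992, 0.2893, 0.1601]
tool_rot: [-0.092, 0.996, -0.006, -0.013]
ft_force: [2.7, 0.1, -9.7]
grip_width: 0.0449
t 5.05 pos [0.5992 0.2893 0.1601] F [ 2.7  0.1 -9.7] w 0.0449 tilt 1.68
j [ 0.45  0.63  0.43  1.39 -0.    0.27] tooly 100.61 shift [-0.2  0.1 -4.4] turn 0.11
```

```bash
python3 -m crank '[[[0,0,-3.5,0,255],[0,0,-2.5,0,255],[0,0,-1,0,255]]]'; python3 -c "
from h import *
go([.5995,.2895,.1645],100.5)
"
```

```text
clock: 5.42
eef_pos: [0.5992, 0.2892, 0.1661]
tool_rot: [-0.092, 0.996, -0.006, -0.014]
ft_force: [3.1, 0.1, -11.4]
grip_width: 0.045
t 5.42 pos [0.5992 0.2892 0.1661] F [  3.1   0.1 -11.4] w 0.045 tilt 1.77
j [ 0.45  0.63  0.44  1.41 -0.    0.27] tooly 100.6 shift [-0.4  0.2  1.6] turn 0.1
```

```bash
python3 -m crank '[[[0,0,0,7,255],[0,0,-0.2,8,255],[0,0,-0.2,8,255]]]'; python3 -c "
from h import *
go([.5992,.2892,.1645],37.6)
"
```

```text
clock: 5.8
eef_pos: [0.5994, 0.2896, 0.1662]
tool_rot: [0.114, 0.993, -0.009, -0.012]
ft_force: [3.2, -0.2, -10.7]
grip_width: 0.0446
t 5.8 pos [0.5994 0.2896 0.1662] F [  3.2  -0.2 -10.7] w 0.0446 tilt 1.73
j [ 0.45  0.63  0.44  1.41 -0.    0.68] tooly 76.88 shift [ 0.1 -0.5  1.7] turn 39.28
```

```bash
python3 -m crank '[[[0,0,-0.2,9,255],[0,0,-0.2,9,255],[0,0,-0.2,9,255],[0,0,0,9,255],[0,0,0,2.5,255],[0,0,0,0,255]]]'; python3 -c "
from h import *
from workcell import bot
go([.5992,.2892,.1645],37.6)
c=bot.camera('wrist');cv2.imwrite('pics/w5.png',c['img'])
"
```

```text
clock: 6.55
eef_pos: [0.6003, 0.2896, 0.1665]
tool_rot: [0.446, 0.895, -0.012, -0.008]
ft_force: [1.1, -0.0, -11.1]
grip_width: 0.0448
t 6.55 pos [0.6003 0.2896 0.1665] F [  1.1  -0.  -11.1] w 0.0448 tilt 1.62
j [ 0.45  0.63  0.44  1.41 -0.    1.37] tooly 37.02 shift [ 0.3 -1.1  2.1] turn -0.58
```

View pics/w5.png

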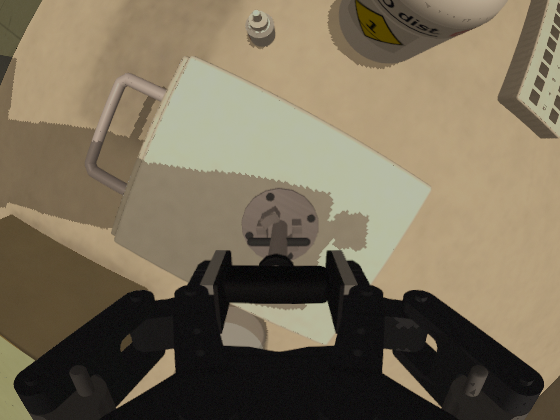

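The handle has turned with the gripper by about 63° (-1.1 rad). Next I'll lower it into the notch.

```bash
python3 -m crank '[[[0,0,4,0,255],[0,0,4,-1.5,255],[0,0,3,-1,255],[0,0,0,0,255]]]'; python3 -c "
from h import *
go([.5992,.2892,.157],40)
"
```

```text
clock: 7.1
eef_pos: [0.6003, 0.2896, 0.1567]
tool_rot: [0.424, 0.905, -0.01, -0.008]
ft_force: [1.1, -1.0, -8.5]
grip_width: 0.0444
t 7.1 pos [0.6003 0.2896 0.1567] F [ 1.1 -1.  -8.5] w 0.0444 tilt 1.5
j [ 0.45  0.64  0.42  1.38 -0.    1.33] tooly 39.78 shift [ 0.4 -1.1 -0.3] turn -0.22
```

```bash
python3 -m crank '[[[0,0,1.5,0,255],[0,0,1.5,0,255],[0,0,0,0,255]]]'; python3 -c "
from h import *
go([.5992,.2892,.157],40)
"
```

```text
clock: 7.48
eef_pos: [0.6002, 0.2895, 0.1565]
tool_rot: [0.424, 0.905, -0.01, -0.007]
ft_force: [-0.6, -0.9, -5.5]
grip_width: 0.0448
t 7.47 pos [0.6002 0.2895 0.1565] F [-0.6 -0.9 -5.5] w 0.0448 tilt 1.36
j [ 0.45  0.63  0.42  1.38 -0.    1.33] tooly 39.79 shift [ 0.4 -1.  -0.4] turn -0.21
```

The handle is seated: it stopped at 14.1 mm of lift and the force is dropping. Releasing.

```bash
python3 -m crank '[[[0,0,0.8,0,255],[0,0,0,0,120],[0,0,0,0,0],[0,0,0,0,0],[0,0,0,0,0]]]'; python3 -c "
from h import *
from workcell import bot
go([.5992,.2892,.157],40)
o=bot.get_obs();c=bot.camera('wrist');c['o']=o;cv2.imwrite('pics/w6.png',c['img'])
W=wcloud(c).reshape(-1,3);q=W[(W[:,2]>.172)&(W[:,2]<.188)&(abs(W[:,0]-.599)<.026)&(abs(W[:,1]-.29)<.026)]
print(len(q),np.median(q,0),q.max(0),cv2.minAreaRect(np.float32(q[:,:2])))
"
```

```text
clock: 8.1
eef_pos: [0.601, 0.2905, 0.1575]
tool_rot: [0.424, 0.906, -0.008, -0.006]
ft_force: [-0.0, 0.4, 0.1]
grip_width: 0.0853
t 8.1 pos [0.601  0.2905 0.1575] F [-0.   0.4  0.1] w 0.0853 tilt 1.17
j [ 0.45  0.63  0.42  1.37 -0.    1.33] tooly 39.83 shift [ 0.1 -2.2  0.5] turn -0.17
3506 [0.59915457 0.29143982 0.18234972] [0.62063699 0.30759312 0.18481803] ((0.6001928448677063, 0.2898252010345459), (0.0459616519510746, 0.01271912269294262), 38.85525131225586)
```

View pics/w6.png

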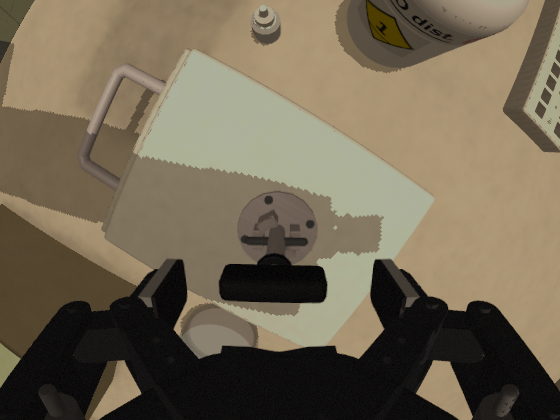

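The handle stays parked: bar at -60°, its top at z=0.183, which is 14 mm up. Next I'll back off upward and move to the drawer handle.

```bash
python3 -m crank '[[[0,0,-20,0,0],[0,0,-30,0,0],[0,0,-25,0,0],[0,0,0,9,0],[0,0,0,9,0],[0,0,0,9,0],[0,0,0,3,0]]]'; python3 -c "
from h import *
go([.448,.2655,.20],9.5)
"
```

```text
clock: 9.02
eef_pos: [0.603, 0.2922, 0.2365]
tool_rot: [0.65, 0.76, -0.008, -0.003]
ft_force: [-0.7, -0.0, -0.6]
grip_width: 0.0851
t 9.03 pos [0.603  0.2922 0.2365] F [-0.7 -0.  -0.6] w 0.0851 tilt 0.96
j [ 0.45  0.62  0.59  1.56 -0.    1.87] tooly 8.88 shift [  -2.3 -156.6   39. ] turn -0.62
```

```bash
python3 -m crank '[[[0,-30,0,0,0],[0,-45,0,0,0],[0,-45,0,0,0],[0,-28,15,0,0],[0,0,15,0,0],[0,0,0,0,0]]]'; python3 -c "
from h import *
from workcell import bot
go([.448,.2655,.15],9.5)
o=bot.get_obs();c=bot.camera('wrist');c['o']=o;cv2.imwrite('pics/w7.png',c['img']);pickle.dump(c,open('w7.pkl','wb'))
W=wcloud(c).reshape(-1,3);q=W[(W[:,2]>.068)&(W[:,2]<.088)&(abs(W[:,0]-.446)<.035)&(abs(W[:,1]-.266)<.06)]
print(len(q),q.min(0),q.max(0),cv2.boxPoints(cv2.minAreaRect(np.float32(q[:,:2]))))
# bar only: 
m=q[np.abs((q[:,:2]-[.448,.2655])@[.986,.165])<.008]; print(len(m),np.median(m,0),np.polyfit(m[:,1],m[:,0],1), m[:,2].max())
"
```

```text
clock: 9.78
eef_pos: [0.4526, 0.2692, 0.2089]
tool_rot: [0.65, 0.76, -0.006, -0.002]
ft_force: [0.2, -0.1, -0.4]
grip_width: 0.0854
t 9.78 pos [0.4526 0.2692 0.2089] F [ 0.2 -0.1 -0.4] w 0.0854 tilt 0.69
j [0.54 0.31 0.04 1.31 0.   1.95] tooly 8.87 shift [-2.8 -4.4 58.9] turn -0.63
1925 [0.43439132 0.22247466 0.07049544] [0.480998   0.32585896 0.08775079] [[0.434257   0.32561684]
 [0.43479714 0.22235657]
 [0.48144647 0.22260058]
 [0.48090634 0.32586086]]
1186 [0.44509504 0.26921905 0.08259501] [-0.15730364  0.48780634] 0.08544893785876972
```

View pics/w7.png

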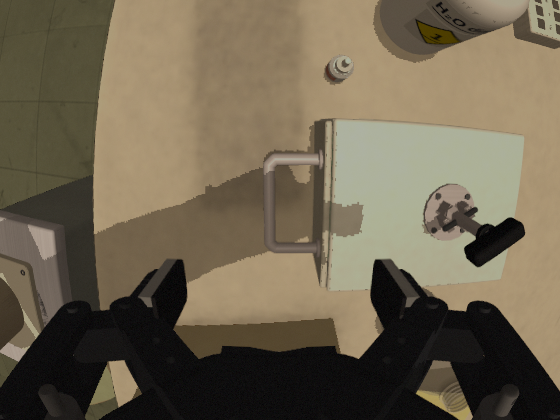

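The picture shows the handle bar at column 269, rows 160–245, and the handle still parked at (495,240). I'll narrow the jaws, align and look again before descending.

```bash
python3 -m crank '[[[-1.5,-3,15,-0.3,135],[-1.5,-3,15,-0.2,135],[0,0,15,0,135],[0,0,0,0,135]]]'; python3 -c "
from h import *
from workcell import bot
go([.446,.266,.06],9.2)
o=bot.get_obs();c=bot.camera('wrist');c['o']=o;cv2.imwrite('pics/w8.png',c['img']);pickle.dump(c,open('w8.pkl','wb'))
W=wcloud(c).reshape(-1,3);q=W[(W[:,2]>.068)&(W[:,2]<.09)&(abs(W[:,0]-.446)<.035)&(abs(W[:,1]-.266)<.06)]
m=q[np.abs((q[:,:2]-[.446,.266])@[.986,.165])<.009]; print(len(m),np.median(m,0),np.polyfit(m[:,1],m[:,0],1), m[:,2].max())
"
```

```text
clock: 10.32
eef_pos: [0.4509, 0.2669, 0.1664]
tool_rot: [0.647, 0.762, -0.002, -0.001]
ft_force: [0.2, -0.3, -0.6]
grip_width: 0.0402
t 10.32 pos [0.4509 0.2669 0.1664] F [ 0.2 -0.3 -0.6] w 0.0402 tilt 0.24
j [ 0.53  0.33 -0.05  1.2   0.    1.94] tooly 9.33 shift [-1.000e-01 -4.500e+00  1.065e+02] turn 0.13
1652 [0.44493639 0.26885999 0.08251353] [-0.15923798  0.48805882] 0.08524241652152573
```

View pics/w8.png

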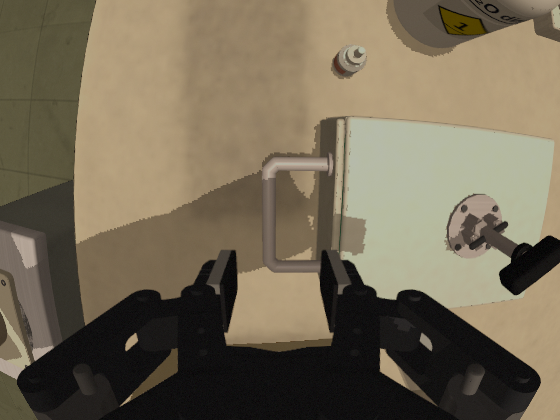

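```bash
python3 -m crank '[[[0,-3,15,0,135],[0,-2,18,0,135],[0,0,20,0,135],[0,0,0,0,135]]]'; python3 -c "
from h import *
from workcell import bot
go([.4457,.266,.06],9.2)
c=bot.camera('wrist');cv2.imwrite('pics/w9.png',c['img'])
"
```

```text
clock: 10.88
eef_pos: [0.4498, 0.2684, 0.1167]
tool_rot: [0.647, 0.762, 0.003, 0.0]
ft_force: [-0.6, -0.2, -0.1]
grip_width: 0.04
t 10.88 pos [0.4498 0.2684 0.1167] F [-0.6 -0.2 -0.1] w 0.04 tilt 0.3
j [ 0.54  0.36 -0.14  1.07  0.    1.95] tooly 9.3 shift [-1.8 -4.7 56.7] turn 0.1
```

View pics/w9.png

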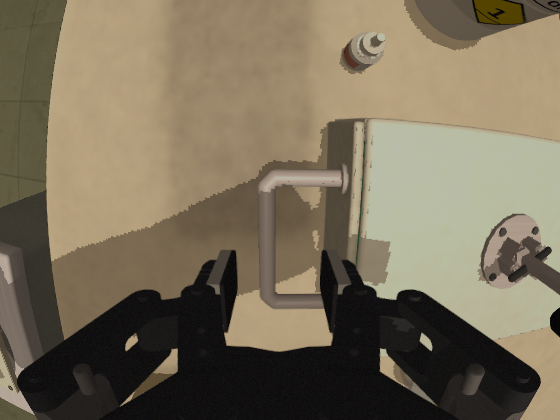

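```bash
python3 -m crank '[[[-1.5,-5,0,0,135],[0,-2,14,0,135],[0,-2,14,0,135],[0,-2,14,0,135],[0,0,0,0,135]]]'; python3 -c "
from h import *
from workcell import bot
go([.4457,.266,.06],9.2)
c=bot.camera('wrist');cv2.imwrite('pics/w10.png',c['img'])
"
```

```text
clock: 11.55
eef_pos: [0.4408, 0.2664, 0.0752]
tool_rot: [0.647, 0.762, 0.005, 0.001]
ft_force: [0.3, 0.7, 1.1]
grip_width: 0.0402
t 11.55 pos [0.4408 0.2664 0.0752] F [0.3 0.7 1.1] w 0.0402 tilt 0.64
j [ 0.54  0.38 -0.23  0.95  0.    1.95] tooly 9.3 shift [-1.2  4.6 15.2] turn 0.1
```

View pics/w10.png

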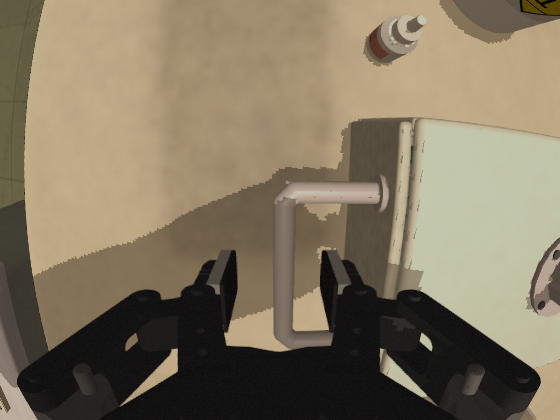

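The bar is now at column 284, between the fingers (midline 278). I'll go the last 15 mm down and close.

```bash
python3 -m crank '[[[0,2,8,0,135],[0,1,7,0,135],[0,0,0,0,135]]]'; python3 -c "
from h import *
go([.4457,.266,.06],9.2)
"
```

```text
clock: 11.98
eef_pos: [0.4456, 0.2678, 0.0606]
tool_rot: [0.647, 0.762, 0.007, 0.002]
ft_force: [-0.5, -0.5, -0.7]
grip_width: 0.0402
t 11.97 pos [0.4456 0.2678 0.0606] F [-0.5 -0.5 -0.7] w 0.0402 tilt 0.83
j [ 0.54  0.41 -0.23  0.91  0.    1.95] tooly 9.29 shift [-1.8 -0.2  0.6] turn 0.09
```

```bash
python3 -m crank '[[[0,0,0,0,200],[0,0,0,0,255],[0,0,0,0,255],[0,0,0,0,255]]]'; python3 -c "
from h import *
go(np.append(cab(-.14-.095,0,0)[:2],.06),9.2)
"
```

```text
clock: 12.48
eef_pos: [0.4431, 0.2674, 0.0607]
tool_rot: [0.647, 0.762, 0.005, -0.0]
ft_force: [0.3, -0.2, -1.4]
grip_width: 0.0078
t 12.47 pos [0.4431 0.2674 0.0607] F [ 0.3 -0.2 -1.4] w 0.0078 tilt 0.6
j [ 0.54  0.41 -0.24  0.92  0.    1.95] tooly 9.31 shift [ -1.4 -92.5  -0. ] turn 0.11
```

```bash
python3 -m crank '[[[0,-8,0,0,255],[0,-14,0,0,255],[0,-16,0,0,255],[0,-16,0,0,255],[0,-14,0,0,255],[0,-8,0,0,255],[0,0,0,0,255]]]'; python3 -c "
from h import *
go(np.append(cab(-.14-.095,0,0)[:2],.06),9.2)
"
```

```text
clock: 13.35
eef_pos: [0.3642, 0.2549, 0.0607]
tool_rot: [0.647, 0.762, 0.007, 0.001]
ft_force: [-1.3, 0.2, -1.2]
grip_width: 0.0078
t 13.35 pos [0.3642 0.2549 0.0607] F [-1.3  0.2 -1.2] w 0.0078 tilt 0.84
j [ 0.61  0.28 -0.43  0.85  0.    2.02] tooly 9.32 shift [ -1.9 -12.6   0.5] turn 0.12
```

Moved 80 mm; continuing gently to the stop.

```bash
python3 -m crank '[[[0,-7,0,0,255],[0,-5,0,0,255],[0,-3,0,0,255],[0,-3,0,0,255],[0,-2,0,0,255]]]'; python3 -c "
from h import *
go(np.append(cab(-.14-.095,0,0)[:2],.06),9.2)
"
```

```text
clock: 13.98
eef_pos: [0.3495, 0.2526, 0.0608]
tool_rot: [0.648, 0.761, 0.011, 0.005]
ft_force: [8.6, 0.6, -6.5]
grip_width: 0.0075
t 13.97 pos [0.3495 0.2526 0.0608] F [ 8.6  0.6 -6.5] w 0.0075 tilt 1.41
j [ 0.63  0.25 -0.47  0.82 -0.    2.04] tooly 9.2 shift [-1.9  2.2  0.8] turn -0.0
```

The drawer is at its stop: 94.8 mm of travel and the force rising. I'll release with a partial opening so the inner finger doesn't push the drawer front.

```bash
python3 -m crank '[[[0,0,0,0,255],[0,0,0,0,190],[0,0,0,0,140],[0,0,0,0,140],[0,0,0,0,140],[0,0,0,0,140]]]'; python3 -c "
from h import *
from workcell import bot
go([.3495,.2526,.2],9.2)
c=bot.camera('wrist');cv2.imwrite('pics/w11.png',c['img'])
"
```

```text
clock: 14.72
eef_pos: [0.3482, 0.2521, 0.0607]
tool_rot: [0.648, 0.762, 0.01, 0.004]
ft_force: [-0.5, 0.4, -0.3]
grip_width: 0.0383
t 14.72 pos [0.3482 0.2521 0.0607] F [-0.5  0.4 -0.3] w 0.0383 tilt 1.26
j [ 0.63  0.25 -0.47  0.83 -0.    2.04] tooly 9.21 shift [   1.3    4.2 -139.2] turn 0.01
```

View pics/w11.png

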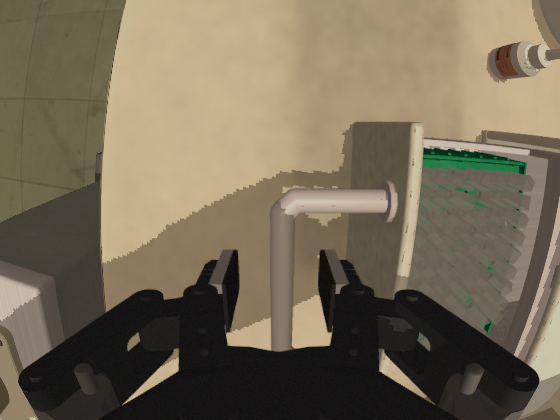

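The drawer is open with the tip box visible, and the bar (column 283) is clear of both fingers. I'll go straight up.

```bash
python3 -m crank '[[[0,0,-10,0,140],[0,0,-20,0,140],[0,0,-30,0,140],[0,0,-40,0,140],[0,0,-40,0,140],[0,0,-20,0,140],[0,0,0,0,140],[0,0,0,0,140]]]'; python3 - <<'E'
from h import *
from workcell import bot
go([.35,.2526,.2],9.2)
for n in("scene","side","wrist"):
    o=bot.get_obs();c=bot.camera(n);c["o"]=o;cv2.imwrite(f"pics/{n}9.png",c["img"])
    W=(wcloud if n=="wrist" else cloud)(c).reshape(-1,3)
    q=W[(W[:,2]>.173)&(W[:,2]<.19)&(abs(W[:,0]-.599)<.026)&(abs(W[:,1]-.29)<.026)]
    if len(q)>5:print(n,"tee",len(q),q.max(0),cv2.minAreaRect(np.float32(q[:,:2])))
    q=W[(W[:,2]>.068)&(W[:,2]<.088)&(W[:,0]>.32)&(W[:,0]<.362)&(abs(W[:,1]-.252)<.05)]
    if len(q)>5:print("bar",len(q),np.polyfit(q[:,1],q[:,0],1)@[.266-.0154,1])
E
```

```text
clock: 15.78
eef_pos: [0.3445, 0.25, 0.229]
tool_rot: [0.648, 0.762, 0.011, 0.004]
ft_force: [0.5, 0.1, 0.1]
grip_width: 0.0386
t 15.78 pos [0.3445 0.25   0.229 ] F [0.5 0.1 0.1] w 0.0386 tilt 1.36
j [ 0.63  0.08 -0.2   1.27 -0.    2.04] tooly 9.21 shift [ 1.4  5.2 29.2] turn 0.01
scene tee 101 [0.61393314 0.30850647 0.18364395] ((0.5959872007369995, 0.2927539050579071), (0.0444570928812027, 0.010270056314766407), 40.14289093017578)
bar 149 0.3498294914974257
side tee 117 [0.61967455 0.30850222 0.18420794] ((0.5998836159706116, 0.29075294733047485), (0.04442673176527023, 0.01553359255194664), 40.26393508911133)
bar 146 0.3516828287904773
wrist tee 219 [0.59412533 0.29207094 0.18532461] ((0.5889185070991516, 0.28134265542030334), (0.02136361598968506, 0.011733715422451496), 42.22483825683594)
bar 1099 0.3521452095519623
```

View pics/wrist9.png

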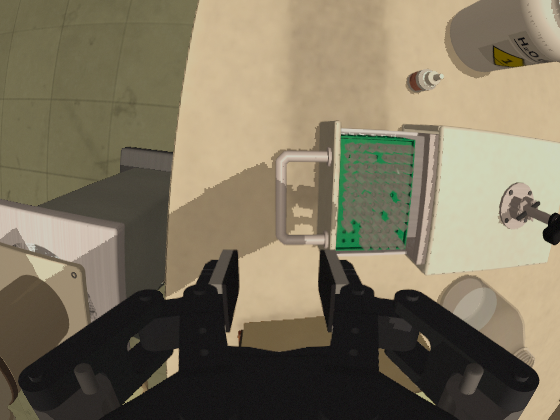

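View pics/scene9.png

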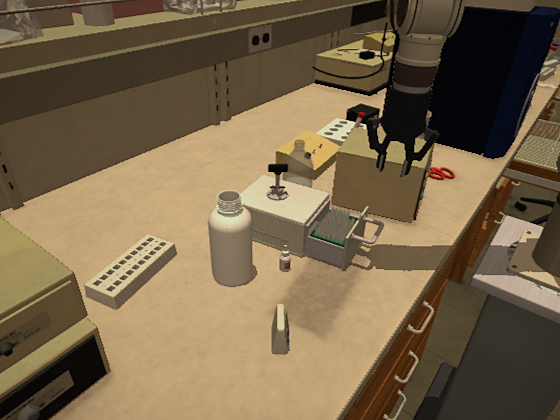

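The final pictures show the drawer fully open at (340,235) and the T-handle still parked at (278,170). The bottles, dropper and timer are at the same pixels as at the start. Handing in.

```bash
python3 -c "
from workcell import bot
print(bot.job_done())"
```

```text
the job is handed in; nothing more can be done
None
```

The job is done and handed in: the plunger is parked in a rest notch and the drawer is fully open. The whole run took about 16 s of the 48 s allowed.

- **Plunger:** I gripped the T-handle by its ends, lifted it about 24 mm, turned it about 63° clockwise and lowered it into the -60° notch. After release and again at the end, it stood 14–15 mm above its down position. The scene and side cameras put it at about -59°.
- **Drawer:** I pulled it by its handle until it met the stop. The arm travelled 94.8 mm, and the wrist camera gave about 95 mm after release. I let go with the jaws only partly open so the finger would not push the front back.
- **Surroundings:** In the scene camera picture, the white bottle, dropper bottle, timer and glass bottle appear unmoved. I compared these by eye and did not measure them. The arm ended clear of everything, with about zero force on it. The highest force I read between moves was about 11 N.

**Disagreements:** the cameras disagreed by 2–4 mm on the T-handle's position, and I used the wrist camera for the grasp. The final wrist picture showed only part of the T-handle, so its position reading from that picture is not usable.

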